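# Spacer in the wide gap, tile held flush

## Task

On the little check nest a sprung tile stands proud between two rails. Stand the steel spacer upright, all the way down and about midway along, in the one gap beside the tile that is wide enough for it, and let go of it; do not try it on the broad rail's side, where the gap is too narrow. Then press the tile straight down until it is flush with the rails and finish while still holding it pressed with the fingers, leaving the bottle and the setting ring where they are.

Things in the scene. Friction and masses are not known exactly. Their poses are not given: they have to be found in the camera images.
- spacer_center (a point): centre (half-way up) of the loose spacer, a plain steel slab standing upright on the worktop: 50 mm long (its x), 14 mm thick (its y), 64 mm tall (its z, up), 0.12 to 0.25 kg; the lowest 6 mm of its broad faces are bevelled to an 8 mm wide foot. Grasp it across the 14 mm thickness, near the top: fitted in the gap, its top stands 46 mm above the rail tops and 40 mm above the raised tile
- nest: fixed dark steel base plate of the check nest, 100 mm (its x, along the gaps) x 184 mm (its y) x 8 mm; origin at the centre of its underside, on the worktop. It carries the tile in the middle and a rail at each end of y; the gap floor is its top, 8 mm above the worktop. The two rails may change ends from one start to another
- rail_slim_top (a point): centre of the top of the slim aluminium rail: 88 mm along the nest's x, 30 mm wide, 18 mm high, its top 26 mm above the worktop; its centre is 63 mm from the nest's centre along the nest's +y or -y. Gap to the tile: 18 mm wide, centred 39 mm from the nest's centre, 88 mm long, open at the ends and above; this is the gap wide enough for the spacer
- rail_broad_top (a point): centre of the top of the broad aluminium rail, on the other side of the tile: 88 x 48 mm, as high as the slim one, centre 63 mm from the nest's centre. Gap to the tile: only 9 mm, too narrow for the spacer
- tile_top (a point): centre of the top face of the grey plastic tile, 80 mm (nest's x) x 60 mm (nest's y) x 12 mm, over the nest's centre; 32 mm above the worktop when up, 26 mm (flush with the rails) when fully pressed
- tile (a joint): how far the tile is pressed down, in m: 0 up (6 mm proud of the rails), 0.006 at its hard stop, flush with the rails. Springs push it back up: about 3 N at the start of the travel, 7 N at the end
- bottle_center (a point): centre of a small bottle, 35 mm across, 94 mm tall, a bystander
- ring_center (a point): centre of a plain setting ring, 52 mm across, 18 mm tall, a bystander
- spacer: the same spacer; origin at the centre of its underside. On the way to the nest, gauge stations up to 195 mm tall stand behind it, and a toggle clamp whose upright handle reaches 245 mm above the worktop stands behind the nest's left end: carry the spacer above or in front of them
- rail_broad: the broad rail; origin at the centre of its underside
Mind the look-alikes: they are no part of the job. Leave any pink or purple look-alike of the spacer alone.

How it is judged:
By the outcome, as a careful person would: the job done as asked, in the order asked, and still so for the second after the job is handed in, while the arm keeps its last pose, push and grip.
It also fails if it takes over 51 s, if anything falls off the work surface, if the arm or the gripper's body presses on something with over 40 N, if the wrist force passes 120 N, or if a joint passes its speed limit or range.

## Robot

A 7-joint arm with a two-finger parallel gripper is mounted at the origin on a cart in front of the work surface, level with it; the furniture and walls round the work are solid. World frame = base frame: x ahead of the robot, y to its left, z up, the work surface at z = 0. Lengths are in m, angles in rad, forces in N, time in s.
With the tool pointing down it reaches from about 0.35 to 0.9 m from the base axis. Payload 8.1 kg.
Tool frame: the origin (TCP) lies at the very end of the fingers, on their centre line; the grasp point (between the pads) lies 19 mm behind it; x points along the fingers, y is the direction in which the jaws open and shut, and the axes are right-handed (so a half turn about x gives the same grasp; the last joint's range is limited). The gripper opens to 92 mm and grips with 3 to 60 N. Pads are 19 mm wide; open, the fingers measure 130 mm over their backs; the gripper's body (75 mm by 190 mm) begins 47 mm behind the grasp point.
Start: joints at [1.224, 0.434, 0.025, 1.573, -0.012, 1.134, -0.075], TCP at [0.151, -0.607, 0.227] pointing down, gripper open.
Joint ranges: [-2.62, 2.62], [-0.44, 2.09], [-1.27, 1.32], [0.08, 2.57], [-1.32, 4.46], [0.12, 2], [-2.74, 2.74]. Speed limits (rad/s): [2.22, 2.22, 3.01, 3.01, 3.14, 3.14, 3.14].

## Interface

Orientations are given as a unit quaternion [w, x, y, z].
In Python, from workcell import observe, grab_frame, calibration, job_done gives the robot as it stands.
- The arm moves only by the tool step_arm, never from a script. Its argument "steps" is a list of rows, each a list of 7 numbers: the turn, a rotation vector about the tool's x, y, z in degrees, then the shift along the tool's x, y, z in mm, then the opening, from 0 (shut) to 1 (fully open). In form: [[ax, ay, az, tx, ty, tz, jaw], ...]. A call has 1 to 5 rows; each row shifts and turns the commanded pose from where the row before left it, along the tool's axes as they then stand; what a row does not reach is not made up. A row lasts 1/12 s, in which the tool goes at most 41.7 mm and 7.16 degrees, less where a joint would pass 70% of its speed; a pose out of reach is approached as far as the arm can. A call with a gripper value outside its range is refused whole. The fingers move at their own pace and stop on an object; "grip_force" is the grip in N (left out, the last holds). Time passes only in rows, so rows that do not move let the fingers close. It gives the time, the measured TCP pose, the force and the opening at its end, in the units of the state.
- observe(): the state, without advancing time (a new reading comes with each control period).
- grab_frame(name): name is "scene" or "side" or "wrist"; returns the picture (420x560x3 uint8, red, green, blue); there is no depth.
- calibration(name): a dict with "intrinsics" (3x3 intrinsics, pixels), "k1" (the pictures are not rectified: a ray, as slopes to the right and down, at radius r is drawn at 1 + k1 r^2 times it, then the intrinsics apply), "xyz" and "orientation" of the camera in the world. Camera axes: x right, y down, z forward; pixel columns grow to the right and rows downward; lengths in m; the calibration is good to about 2 mm. A picture is of the moment at which its call begins: read the wrist's pose just before it. calibration takes no time and is no camera call; for the wrist camera it gives the pose at the moment of the call.
- job_done(): hands the job in, once; it reports no verdict.
The state is a dict: "clock": time; "qpos": joint angles; "joint_vel": joint speeds; "effort": joint torques, N m; "tcp_pos": TCP position; "orientation": TCP orientation; "force": force on the tool from outside, world axes, zero at the start; "ft_torque": the same for the moment, N m; "width": finger opening in m.
Only numpy, scipy, OpenCV 4.12 (cv2) and the standard library are available. Lean on these libraries where they do the work, as an engineer would, in place of code of your own. Each camera call takes 0.05 s, during which the arm holds its last target. There are 200 camera calls.

## Working session

There is one attempt and no reset: what is moved stays moved. The work goes in short steps, Python scripts to look and compute and a tool call to move; the robot and the scene stay as the last step left them, time stands still between calls to the robot, and variables do not carry over. Pictures are saved under pics/ and viewed, about 8 in all and at most 12, crops included, and the job is handed in when it is done.

Besides the shell and the picture viewer there is one more tool, called after "Emit:" as name(argument=value, ...), one argument or row to a line, values as JSON. step_arm: Moves the arm, as the interface text tells. Its arguments: {"type":"object","properties":{"steps":{"type":"array"},"grip_force":{"type":"number"}},"required":["steps"]}

```bash
mkdir -p pics; ls; python3 - <<'E'
from workcell import *
import cv2
s=observe()
for k,v in s.items(): print(k,v)
for n in("scene","side"):
    cv2.imwrite(f"pics/{n}0.png",grab_frame(n)[:,:,::-1]); print(calibration(n))
print(calibration("wrist"))
E
```

```text
pics
clock 0.0
qpos [ 1.22441576  0.43524715  0.02496627  1.57407964 -0.01159275  1.13403492
 -0.07508532]
joint_vel [ 0.00022067 -0.00068514  0.00063378 -0.00032607 -0.00178201  0.00101295
  0.00014203]
effort [-1.47154276e-05 -6.67849374e+01  9.84880552e-01 -3.14457929e+01
 -6.06248248e-02  4.28688107e-02  1.20095265e-04]
tcp_pos [ 0.15067849 -0.60603111  0.22593666]
orientation [-0.08539906 -0.70173969 -0.0865211   0.70198469]
force [ 0.36085001 -0.66252401 -0.37971908]
ft_torque [-0.01860377 -0.01380769 -0.02488614]
width 0.09179926233965535
{'intrinsics': array([[469.92633774,   0.        , 286.0996392 ],
       [  0.        , 469.92633774, 212.54449001],
       [  0.        ,   0.        ,   1.        ]]), 'k1': -0.052844884008422625, 'xyz': array([-0.2623841 ,  0.54741748,  0.69664403]), 'orientation': array([ 0.21295953, -0.3621876 ,  0.79725029, -0.43342859])}
{'intrinsics': array([[532.09785149,   0.        , 286.13760689],
       [  0.        , 532.09785149, 227.44171285],
       [  0.        ,   0.        ,   1.        ]]), 'k1': -0.14169585400912513, 'xyz': array([ 0.27935104, -0.99928121,  0.90140562]), 'orientation': array([-0.40627787,  0.90258235, -0.13373068,  0.04898463])}
{'intrinsics': array([[289.9550946 ,   0.        , 279.91915088],
       [  0.        , 289.9550946 , 218.07419941],
       [  0.        ,   0.        ,   1.        ]]), 'k1': -0.05607793255175374, 'xyz': array([ 0.2245848 , -0.58785798,  0.38454986]), 'orientation': array([ 0.1107486 ,  0.77984874, -0.60981062, -0.08775934])}
```

View pics/scene0.png

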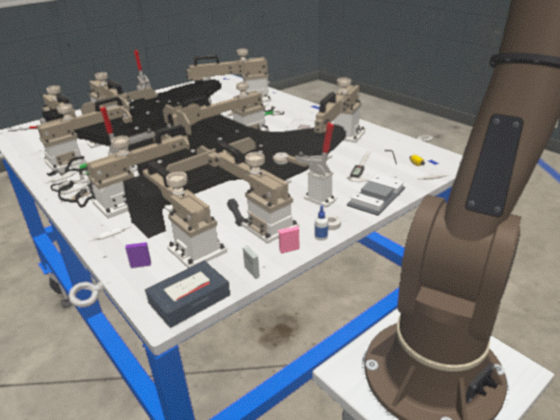

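View pics/side0.png

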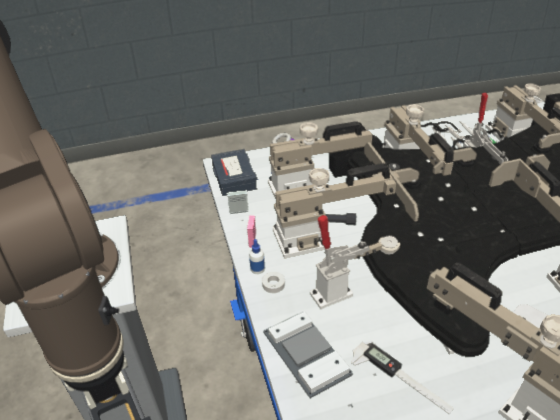

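Scene: the grey spacer is at (251,262), the pink look-alike at (289,238), the bottle at (321,224), the ring at (333,222) and the nest at (377,194). Side: the spacer is at (238,202) and the nest at (307,352). Next I'll zoom in on both.

```bash
cat > h.py <<'E'
from workcell import *
import cv2, numpy as np
from scipy.spatial.transform import Rotation as R
def rot(q): return R.from_quat(np.r_[q[1:],q[0]])
def rays(c,px):
    p=cv2.undistortPoints(np.array(px,float).reshape(-1,1,2),c["intrinsics"],np.array([c["k1"],0,0,0.]))[:,0]
    return rot(c["orientation"]).apply(np.c_[p,np.ones(len(p))])
def plane(c,px,z):
    d=rays(c,px); return c["xyz"]+d*((z-c["xyz"][2])/d[:,2])[:,None]
def proj(c,P):
    P=rot(c["orientation"]).inv().apply(np.atleast_2d(P)-c["xyz"])
    return cv2.projectPoints(P,np.zeros(3),np.zeros(3),c["intrinsics"],np.array([c["k1"],0,0,0.]))[0][:,0]
E
python3 - <<'E'
from h import *
a=cv2.imread("pics/scene0.png");b=cv2.imread("pics/side0.png")
f=lambda i,x,y,w,h,k:cv2.resize(i[y:y+h,x:x+w],None,fx=k,fy=k,interpolation=cv2.INTER_CUBIC)
o=np.zeros((600,800,3),np.uint8)
for im,(X,Y) in ((f(a,330,165,90,60,4),(0,0)),(f(b,250,300,110,100,4),(360,0)),(f(a,235,235,40,50,4),(0,250)),(f(b,220,182,35,40,4),(170,250))):
    o[Y:Y+im.shape[0],X:X+im.shape[1]]=im
cv2.imwrite("pics/crop1.png",o)
print(plane(calibration("scene"),[(251,262),(377,194)],.03),plane(calibration("side"),[(238,202),(307,352)],.03))
E
```

```text
[[ 0.44700431  0.07298228  0.03      ]
 [ 0.45514877 -0.3749626   0.03      ]] [[ 0.4457392   0.07854345  0.03      ]
 [ 0.4733192  -0.42024886  0.03      ]]
```

View pics/crop1.png

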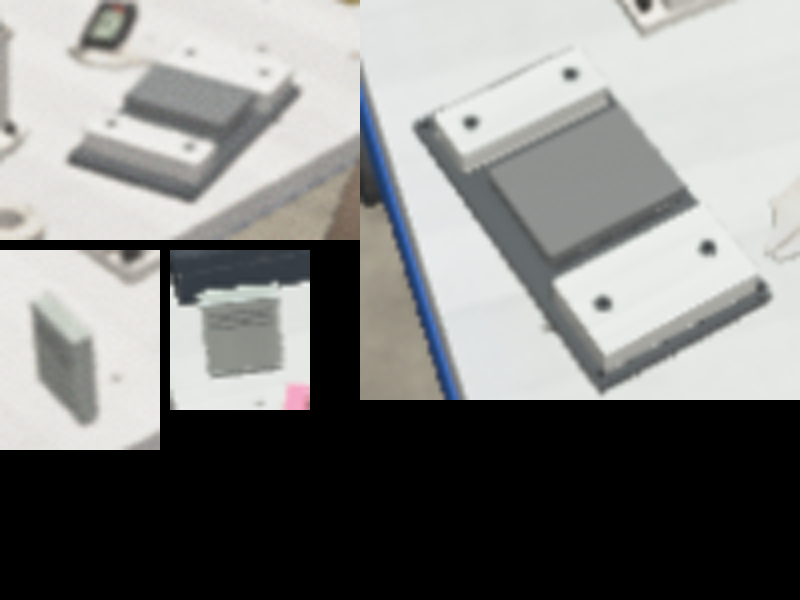

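```bash
python3 - <<'E'
from h import *
np.set_printoptions(precision=4,suppress=True)
S=calibration("scene");D=calibration("side")
sd=lambda p:[(250+(x-360)/4-.4,300+y/4-.4) for x,y in p]
print("tile",plane(D,sd([(490,168),(612,102),(688,190),(555,258)]),.032))
sr=plane(D,sd([(435,107),(575,46),(610,92),(466,160)]),.026);print("slim",sr)
br=plane(D,sd([(555,280),(700,207),(765,283),(605,355)]),.026);print("broad",br)
sc=lambda p:[(330+x/4-.4,165+y/4-.4) for x,y in p]
print("tile sc",plane(S,sc([(150,65),(256,95),(220,125),(125,98)]),.032))
ss=lambda p:[(235+x/4-.4,235+(y-250)/4-.4) for x,y in p]
print("sp",plane(S,ss([(33,297),(50,292),(93,331),(76,343)]),.064))
s2=lambda p:[(220+(x-170)/4-.4,182+(y-250)/4-.4) for x,y in p]
print("sp side",plane(D,s2([(200,295),(200,304),(280,286),(280,298)]),.064),plane(D,s2([(210,377),(283,370)]),0))
s=observe();r=rot(s["orientation"]);print(r.as_matrix()); c=calibration("wrist");print(rot(c["orientation"]).as_matrix())
E
```

```text
tile [[ 0.4332 -0.3831  0.032 ]
 [ 0.5042 -0.3619  0.032 ]
 [ 0.5227 -0.425   0.032 ]
 [ 0.4484 -0.4434  0.032 ]]
slim [[ 0.4179 -0.3336  0.026 ]
 [ 0.4988 -0.3165  0.026 ]
 [ 0.5068 -0.3511  0.026 ]
 [ 0.4241 -0.3706  0.026 ]]
broad [[ 0.4458 -0.4515  0.026 ]
 [ 0.5266 -0.4324  0.026 ]
 [ 0.5412 -0.4833  0.026 ]
 [ 0.4559 -0.4978  0.026 ]]
tile sc [[ 0.5232 -0.4103  0.032 ]
 [ 0.4419 -0.4317  0.032 ]
 [ 0.432  -0.3798  0.032 ]
 [ 0.5025 -0.3599  0.032 ]]
sp [[0.4694 0.0766 0.064 ]
 [0.4667 0.0666 0.064 ]
 [0.4211 0.0706 0.064 ]
 [0.4188 0.0841 0.064 ]]
sp side [[0.4205 0.0818 0.064 ]
 [0.4186 0.0726 0.064 ]
 [0.4718 0.075  0.064 ]
 [0.4689 0.0628 0.064 ]] [[0.42   0.0758 0.    ]
 [0.4677 0.0681 0.    ]]
[[-0.0005  0.2413 -0.9704]
 [ 0.0013 -0.9704 -0.2413]
 [-1.     -0.0014  0.0002]]
[[ 0.2409 -0.9317 -0.2719]
 [-0.9706 -0.2317 -0.0657]
 [-0.0018  0.2798 -0.9601]]
```

Emit:
step_arm(
  steps=[
    [0,0,0,-5,-13,-35,1],
    [0,0,0,-5,-13,-35,1],
    [0,0,0,-5,-13,-35,1],
    [0,0,0,-5,-13,-35,1],
    [0,0,0,-5,-13,-35,1],
  ],
)

```text
clock: 0.52
tcp_pos: [0.306, -0.4998, 0.2517]
orientation: [-0.086, -0.702, -0.086, 0.702]
force: [0.7, 0.8, 0.4]
width: 0.0916
```

Emit:
step_arm(
  steps=[
    [0,0,0,0,-12,-35,1],
    [0,0,0,0,-12,-35,1],
    [0,0,0,0,-12,-35,1],
    [0,0,0,0,0,0,1],
    [0,0,0,0,0,0,1],
  ],
)

```text
clock: 0.93
tcp_pos: [0.4006, -0.4386, 0.2512]
orientation: [0.087, 0.702, 0.088, -0.702]
force: [-0.9, -0.7, 0.2]
width: 0.092
```

```bash
python3 - <<'E'
from h import *
np.set_printoptions(precision=4,suppress=True)
s=observe();c=calibration("wrist");print(s["clock"],s["tcp_pos"],s["joint_vel"],c["xyz"],c["orientation"])
im=grab_frame("wrist")[:,:,::-1];cv2.imwrite("pics/wr1.png",im)
np.save("wr1.npy",c,allow_pickle=True)
cv2.imwrite("pics/wr1z.png",cv2.resize(im,(800,600),interpolation=cv2.INTER_CUBIC))
E
```

```text
0.9333 [ 0.4006 -0.4386  0.2512] [ 0.0457 -0.0046  0.0578  0.0082  0.0165  0.0032  0.0164] [ 0.4742 -0.42    0.4098] [ 0.1108  0.7815 -0.6078 -0.0872]
```

View pics/wr1z.png

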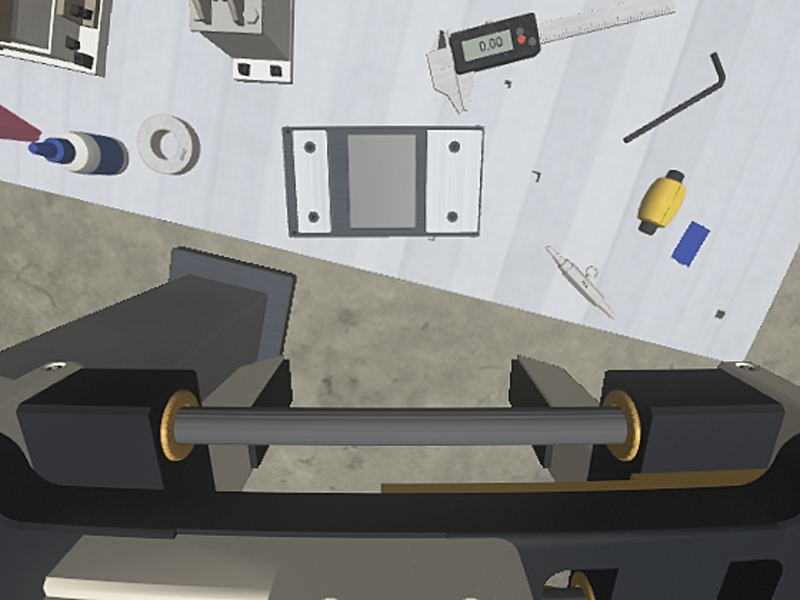

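The wrist view shows the slim rail on the left (+y) at about (310,182), the wide gap at about (338,182), the tile at (382,182) and the broad rail at (453,182). I'll refine these with masks.

```bash
python3 - <<'E'
from h import *
np.set_printoptions(precision=4,suppress=True)
c=np.load("wr1.npy",allow_pickle=True).item()
im=cv2.imread("pics/wr1.png");g=cv2.cvtColor(im,cv2.COLOR_BGR2GRAY)
print(g[127,190:350:1])
def fit(m,z,n):
    cs,_=cv2.findContours(m,cv2.RETR_EXTERNAL,cv2.CHAIN_APPROX_NONE)
    for k in sorted(cs,key=cv2.contourArea)[-3:]:
        P=plane(c,k[:,0],z)
        r=cv2.minAreaRect((P[:,:2]*1000).astype(np.float32)); print(n,cv2.contourArea(k),np.array(r[0]),np.array(r[1]),r[2])
roi=np.zeros_like(g);roi[85:170,195:342]=255
fit(((g>125)&(g<185)&(roi>0)).astype(np.uint8)*255,.032,"tile")
roi[:]=0;roi[91:163,207:333]=255
fit(((g>195)&(roi>0)).astype(np.uint8)*255,.026,"rail")
roi[:]=0;roi[82:172,192:345]=255
fit(((g<105)&(roi>0)).astype(np.uint8)*255,.008,"nest")
E
```

```text
[217 217 215 215 216 217 216 217 225 171 107  97 100 101  99  95 102 232
 228 224 224 222 224 218 225 218 219 224 222 217 215 215 219 219 214 210
 214 218 226 214  89 107 100  99  99 100  99  99  99 100  99  99  97 101
 131 156 153 152 152 152 152 152 152 154 153 154 154 154 154 154 155 154
 155 154 156 156 156 156 156 157 156 158 157 158 158 157 159 159 159 159
 160 160 160 160 161 160 162 161 162 167 152 102  91 102 101 100  98  88
 144 218 225 226 225 222 221 223 223 219 218 219 218 221 224 224 219 222
 224 220 222 223 218 218 221 218 221 225 226 224 225 222 220 220 221 222
 223 238  71 179 229 219 218 217 217 217 217 217 217 216 216 217]
tile 1.5 [ 455.8387 -490.8938] [11.9114 17.5341] 44.900787353515625
tile 5.0 [ 531.1207 -478.0843] [16.2834  2.4487] 14.777327537536621
tile 2916.5 [ 478.8624 -401.6059] [77.4492 57.7922] 14.416608810424805
rail 1511.5 [ 463.0393 -341.0152] [87.3691 29.3385] 14.030760765075684
rail 2335.0 [ 493.2649 -460.1815] [88.2127 44.0568] 16.74201202392578
nest 24.0 [ 464.8997 -472.9164] [8.031  6.7983] 15.949358940124512
nest 30.0 [ 525.8577 -457.4753] [7.432  7.8999] 14.571944236755371
nest 7369.0 [ 477.9021 -401.5486] [ 98.189 181.466] 14.108172416687012
```

Emit:
step_arm(
  steps=[
    [0,0,0,-10,-36,-7,1],
    [0,0,0,-10,-36,-7,1],
    [0,0,0,-10,-36,-7,1],
    [0,0,0,-10,-36,-7,1],
    [0,0,0,-10,-36,-7,1],
  ],
)

```text
clock: 1.4
tcp_pos: [0.3871, -0.2576, 0.3019]
orientation: [-0.085, -0.702, -0.085, 0.702]
force: [1.2, 0.3, -0.1]
width: 0.0917
```

Emit:
step_arm(
  steps=[
    [0,0,0,0,-37,-7,1],
    [0,0,0,0,-37,-7,1],
    [0,0,0,0,-37,-7,1],
    [0,0,0,0,-37,-7,1],
    [0,0,0,0,-37,-7,1],
  ],
)

```text
clock: 1.82
tcp_pos: [0.377, -0.0697, 0.3018]
orientation: [0.085, 0.702, 0.085, -0.702]
force: [0.1, 0.8, 0.3]
width: 0.092
```

Emit:
step_arm(
  steps=[
    [0,0,0,0,-37,-7,1],
    [0,0,0,0,-37,-7,1],
    [0,0,0,0,-37,-7,1],
    [0,0,0,0,-37,-7,1],
    [5.5,0,0,0,0,0,1],
  ],
)

```text
clock: 2.23
tcp_pos: [0.3687, 0.0859, 0.3023]
orientation: [0.054, 0.706, 0.055, -0.704]
force: [-0.4, 0.3, 0.1]
width: 0.0918
```

Emit:
step_arm(
  steps=[
    [5.5,0,0,0,0,0,1],
    [5.5,0,0,0,0,0,1],
    [5.5,0,0,0,0,0,1],
    [0,0,0,0,0,0,1],
    [0,0,0,0,0,0,1],
  ],
)

```text
clock: 2.65
tcp_pos: [0.3696, 0.0794, 0.3016]
orientation: [0.049, -0.705, 0.049, 0.705]
force: [0.6, -0.0, 0.3]
width: 0.0918
```

```bash
python3 - <<'E'
from h import *
np.set_printoptions(precision=4,suppress=True)
s=observe();c=calibration("wrist");print(s["clock"],s["tcp_pos"],rot(s["orientation"]).as_matrix())
im=grab_frame("wrist")[:,:,::-1];cv2.imwrite("pics/wr2.png",im)
np.save("wr2.npy",c,allow_pickle=True)
cv2.imwrite("pics/wr2z.png",cv2.resize(im,(800,600),interpolation=cv2.INTER_CUBIC))
E
```

```text
2.65 [0.3696 0.0794 0.3016] [[-0.0001 -0.1392 -0.9903]
 [-0.0004 -0.9903  0.1392]
 [-1.      0.0004  0.    ]]
```

View pics/wr2z.png

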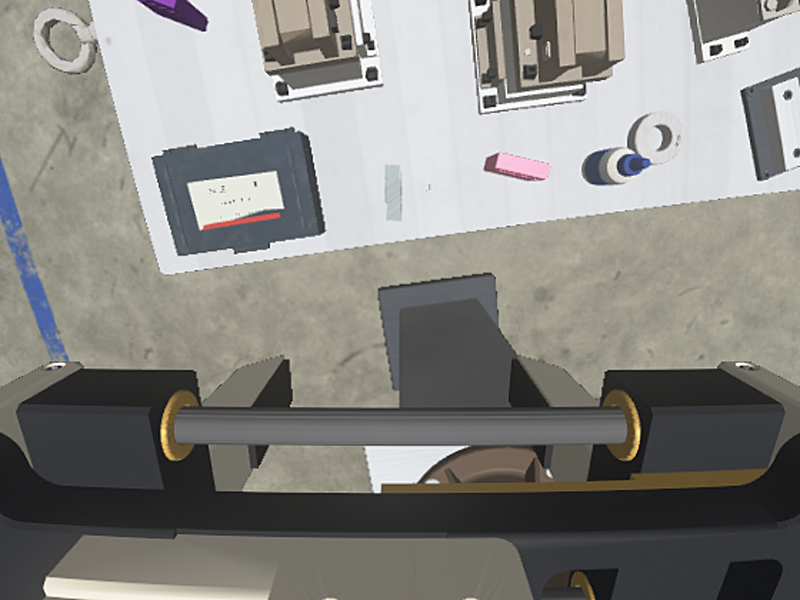

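The spacer's top is at about (394,192), nearly aligned with the tool. A box sits to its left, with its edge at about x=322, so I'll only open the jaws part way. Now I'll measure the spacer and the clearances to the box and stations.

```bash
python3 - <<'E'
from h import *
np.set_printoptions(precision=4,suppress=True)
c=np.load("wr2.npy",allow_pickle=True).item();print(c["xyz"])
im=cv2.imread("pics/wr2.png");g=cv2.cvtColor(im,cv2.COLOR_BGR2GRAY)
print(g[134,255:300],g[105:165,275])
roi=np.zeros_like(g);roi[105:165,255:300]=255
m=((g<207)&(roi>0)).astype(np.uint8)*255
m=cv2.morphologyEx(m,cv2.MORPH_OPEN,np.ones((3,3)))
cs,_=cv2.findContours(m,cv2.RETR_EXTERNAL,cv2.CHAIN_APPROX_NONE)
for k in cs:
    r=cv2.minAreaRect((plane(c,k[:,0],.064)[:,:2]*1000).astype(np.float32)); print(cv2.contourArea(k),r,cv2.boundingRect(k))
f=lambda p,z:plane(c,[(x*.7-.15,y*.7-.15) for x,y in p],z)
print("box",f([(322,232),(305,130)],.04),"basefront",f([(277,100),(383,85),(480,112),(585,98)],.005))
print("stations at .1/.19",f([(275,85),(362,73),(480,95)],.1),f([(275,85),(362,73),(480,60)],.17))
E
```

```text
[0.4449 0.0691 0.4602]
[219 220 221 222 224 224 225 226 226 226 226 225 225 229 190 174 202 194
 192 194 193 189 190 196 198 158 199 229 226 224 225 224 224 223 224 226
 228 227 226 225 226 226 226 227 228] [227 227 226 227 226 226 226 225 227 229 206 194 197 197 199 197 194 193
 196 198 197 198 189 187 190 193 197 193 194 193 190 192 194 190 189 193
 195 194 193 194 197 199 199 193 190 192 195 194 195 210 228 226 225 226
 224 225 225 225 225 225]
370.5 ((444.11688232421875, 75.9013671875), (15.910101890563965, 48.66901779174805), 82.0285415649414) (269, 116, 13, 39)
box [[0.4172 0.1523 0.04  ]
 [0.514  0.1506 0.04  ]] basefront [[ 0.5524  0.1801  0.005 ]
 [ 0.5503  0.0717  0.005 ]
 [ 0.5118 -0.0223  0.005 ]
 [ 0.5119 -0.1306  0.005 ]]
stations at .1/.19 [[ 0.5412  0.1563  0.1   ]
 [ 0.5394  0.0862  0.1   ]
 [ 0.5105 -0.0045  0.1   ]] [[0.5225 0.1393 0.17  ]
 [0.521  0.0829 0.17  ]
 [0.5184 0.0078 0.17  ]]
```

```bash
python3 - <<'E'
from h import *
np.set_printoptions(precision=4,suppress=True)
S=calibration("scene");D=calibration("side")
def tri(a,b):
    A=[];B=[]
    for c,p in((S,a),(D,b)):
        d=rays(c,[p])[0];d/=np.linalg.norm(d);M=np.eye(3)-np.outer(d,d);A.append(M);B.append(M@c["xyz"])
    return np.linalg.lstsq(np.vstack(A),np.hstack(B),rcond=None)[0]
print("handle top",tri((328,125),(322,217)),"handle bottom",tri((326,152),(326,247)))
print("clamp base z0 front corners",plane(D,[(316,303),(352,292)],.0),plane(S,[(308,198),(322,206),(334,193)],0))
print("station1 knob",tri((177,180),(309,131)),"station2 knob",tri((255,159),(320,177)))
print("bottle",plane(S,[(321,236)],0),plane(D,[(258,270)],0),"ring",plane(D,[(273,283)],.009))
a=cv2.imread("pics/scene0.png");b=cv2.imread("pics/side0.png")
f=lambda i,x,y,w,h,k:cv2.resize(i[y:y+h,x:x+w],None,fx=k,fy=k,interpolation=cv2.INTER_CUBIC)
cv2.imwrite("pics/crop2.png",np.hstack([f(a,160,120,190,150,2.1)[:,:400],cv2.resize(f(b,230,120,190,190,2.1),(399,315))]))
print(observe()["qpos"])
E
```

```text
handle top [ 0.5509 -0.2706  0.2366] handle bottom [ 0.5601 -0.2738  0.1562]
clamp base z0 front corners [[ 0.5388 -0.2828  0.    ]
 [ 0.6261 -0.2767  0.    ]] [[ 0.6081 -0.2519  0.    ]
 [ 0.5484 -0.2508  0.    ]
 [ 0.5773 -0.3281  0.    ]]
station1 knob [0.6546 0.1233 0.1793] station2 knob [ 0.6148 -0.077   0.1813]
bottle [[ 0.4441 -0.1465  0.    ]] [[ 0.4414 -0.1469  0.    ]] ring [[ 0.4623 -0.2051  0.009 ]]
[ 0.2194 -0.0067 -0.5551  1.954  -0.0035  1.1934 -2.044 ]
```

View pics/crop2.png

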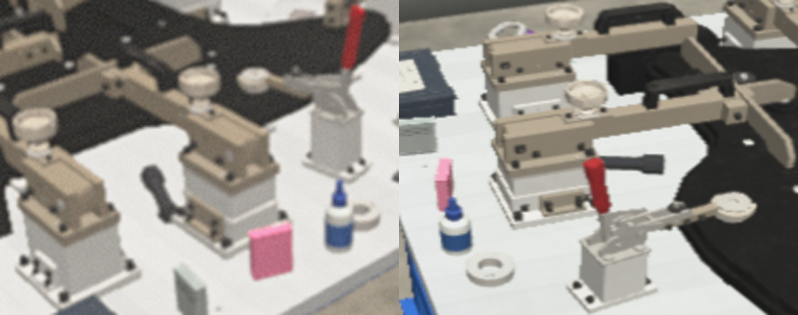

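Emit:
step_arm(
  steps=[
    [0,0,0,30,-3,-35,0.55],
    [0,0,0,30,-3.5,-35,0.55],
    [0,0,0,35,0,0,0.55],
    [0,0,0,35,0,0,0.55],
    [0,0,0,35,0,0,0.55],
  ],
)

```text
clock: 3.12
tcp_pos: [0.4332, 0.077, 0.1411]
orientation: [-0.049, 0.705, -0.049, -0.705]
force: [0.2, -1.3, -0.7]
width: 0.0628
```

Emit:
step_arm(
  steps=[
    [0,0,0,30,0,0,0.55],
    [0,0,0,0,0,0,0.55],
    [0,0,0,0,0,0,0.55],
  ],
)

```text
clock: 3.37
tcp_pos: [0.4319, 0.0771, 0.1121]
orientation: [0.049, -0.704, 0.049, 0.707]
force: [0.3, 0.4, 0.5]
width: 0.0511
```

```bash
python3 - <<'E'
from h import *
np.set_printoptions(precision=4,suppress=True)
s=observe();c=calibration("wrist");print(s["clock"],s["tcp_pos"],rot(s["orientation"]).as_matrix(),s["width"],s["force"])
t=s["tcp_pos"];M=rot(s["orientation"]).as_matrix();print(M.T@(np.array([.440,.0761,.033])-t)*1000)
im=np.ascontiguousarray(grab_frame("wrist")[:,:,::-1]);cv2.imwrite("pics/wr3.png",im)
np.save("wr3.npy",c,allow_pickle=True)
cv2.imwrite("pics/wr3z.png",cv2.resize(im,(800,600),interpolation=cv2.INTER_CUBIC))
E
```

```text
3.3667 [0.4319 0.0771 0.1121] [[-0.0034 -0.1381 -0.9904]
 [-0.0005 -0.9904  0.1381]
 [-1.      0.0009  0.0033]] 0.051074384850153046 [0.3177 0.3833 0.4939]
[79.0579 -0.2361 -8.3997]
```

View pics/wr3z.png

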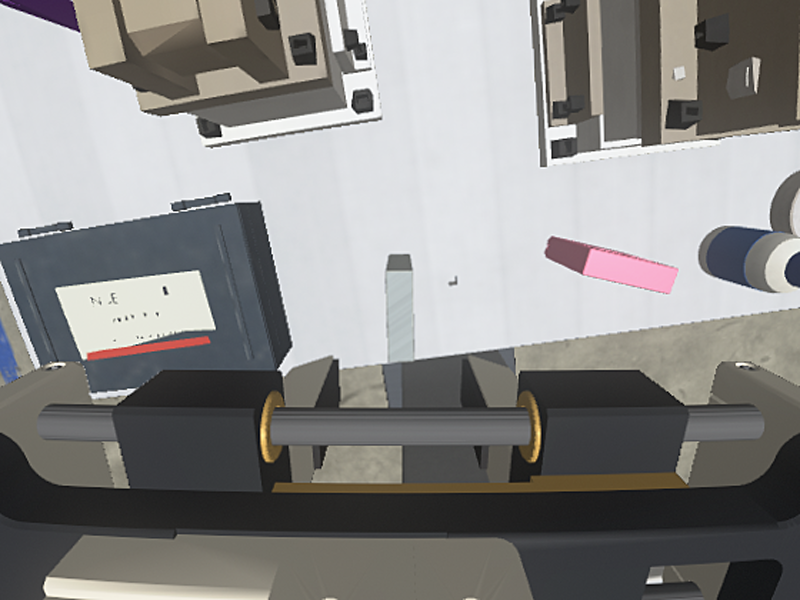

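The spacer at (399,310) is centred between the fingertips, at about (330..475,370). The stations and the box are clear, so I'll descend.

Emit:
step_arm(
  steps=[
    [0,0.2,0,22,0,-8.4,0.55],
    [0,0,0,25,0,0,0.55],
    [0,0,0,20,0,0,0.55],
    [0,0,0,12,0,0,0.55],
    [0,0,0,0,0,0,0.55],
  ],
)

```text
clock: 3.83
tcp_pos: [0.442, 0.0761, 0.0338]
orientation: [-0.049, 0.707, -0.05, -0.704]
force: [-0.6, -0.3, 0.9]
width: 0.0506
```

Emit:
step_arm(
  steps=[
    [0,0,0,0,0,0,0.3],
    [0,0,0,0,0,0,0.1],
    [0,0,0,0,0,0,0],
    [0,0,0,0,0,0,0],
    [0,0,0,0,0,0,0],
  ],
  grip_force=30,
)

```text
clock: 4.25
tcp_pos: [0.4419, 0.0763, 0.0344]
orientation: [-0.05, 0.707, -0.05, -0.704]
force: [0.3, -0.0, 0.7]
width: 0.0222
```

Emit:
step_arm(
  steps=[
    [0,0,0,0,0,0,0],
    [0,0,0,0,0,0,0],
    [0,0,0,0,0,0,0],
  ],
)

```text
clock: 4.5
tcp_pos: [0.4416, 0.0763, 0.034]
orientation: [-0.049, 0.707, -0.05, -0.704]
force: [-0.6, -0.8, 7.1]
width: 0.0138
```

```bash
python3 - <<'E'
from h import *
np.set_printoptions(precision=4,suppress=True)
s=observe();print(s["clock"],s["tcp_pos"],rot(s["orientation"]).as_matrix(),s["width"],s["force"])
E
```

```text
4.5 [0.4416 0.0763 0.034 ] [[ 0.0041 -0.1398 -0.9902]
 [-0.0007 -0.9902  0.1398]
 [-1.      0.0001 -0.0041]] 0.013777803123928916 [-0.5678 -0.8099  7.0815]
```

Gripped, with width 13.8 mm. I'll lift it while turning to the nest's yaw, then carry it across above everything.

Emit:
step_arm(
  steps=[
    [0,0,0,-20,0,0,0],
    [0,0,0,-35,0,0,0],
    [0,0,0,-38,0,0,0],
    [0,0,0,-38,0,0,0],
    [0,0,0,-38,0,0,0],
  ],
)

```text
clock: 4.92
tcp_pos: [0.4398, 0.0764, 0.2041]
orientation: [-0.049, 0.706, -0.049, -0.705]
force: [0.6, -0.7, -2.7]
width: 0.0141
```

Emit:
step_arm(
  steps=[
    [-5.5,0,0,-38,0,0,0],
    [-5.5,0,0,-38,0,0,0],
    [-5.5,0,0,-35,0,0,0],
    [-5.6,0,0,0,0,0,0],
    [0,0,0,0,20,4,0],
  ],
)

```text
clock: 5.33
tcp_pos: [0.4419, 0.0599, 0.3159]
orientation: [0.09, 0.704, 0.091, -0.698]
force: [-0.1, -0.4, -2.8]
width: 0.014
```

Emit:
step_arm(
  steps=[
    [0,0,0,0,37,7.2,0],
    [0,0,0,0,37,7.2,0],
    [0,0,0,0,37,7.2,0],
    [0,0,0,0,37,7.2,0],
    [0,0,0,0,37,7.2,0],
  ],
)

```text
clock: 5.75
tcp_pos: [0.4506, -0.1338, 0.3135]
orientation: [0.087, 0.703, 0.086, -0.701]
force: [1.4, 0.3, -2.1]
width: 0.0137
```

Emit:
step_arm(
  steps=[
    [0,0,0,0,37,7.2,0],
    [0,0,0,0,37,7.2,0],
    [0,0,0,0,37,7.2,0],
    [0,0,0,0,37,7.2,0],
    [0,0,0,0,37,7.2,0],
  ],
)

```text
clock: 6.17
tcp_pos: [0.4607, -0.3219, 0.3133]
orientation: [0.087, 0.703, 0.087, -0.701]
force: [0.5, 0.4, -2.3]
width: 0.0137
```

Emit:
step_arm(
  steps=[
    [0,0,0,0,37,7.2,0],
    [0,0,0,0,0,0,0],
    [0,0,0,0,0,0,0],
    [0,0,0,0,0,0,0],
  ],
)

```text
clock: 6.5
tcp_pos: [0.4632, -0.3572, 0.3131]
orientation: [0.086, 0.703, 0.087, -0.701]
force: [-0.4, 0.5, -2.0]
width: 0.0137
```

```bash
cat > st.py <<'E'
from h import *
import sys
np.set_printoptions(precision=4,suppress=True)
s=observe();M=rot(s["orientation"]).as_matrix();print(s["clock"],s["tcp_pos"],M,s["width"],s["force"])
print("to go, tool mm",M.T@(np.array(eval(sys.argv[1]))-s["tcp_pos"])*1000,"rotvec tool deg to level/yaw14.1",end=" ")
y=np.radians(14.1);ez=-np.array([np.cos(y),np.sin(y),0]);ex=np.array([0,0,-1.]);G=np.c_[ex,np.cross(ez,ex),ez]
print(np.degrees(R.from_matrix(M.T@G).as_rotvec()))
E
python3 st.py ".466,-.3643,.15"
```

```text
6.5 [ 0.4632 -0.3572  0.3131] [[ 0.0024  0.2431 -0.97  ]
 [ 0.0012 -0.97   -0.2431]
 [-1.     -0.0006 -0.0026]] 0.01365879661002947 [-0.3748  0.5208 -2.0076]
to go, tool mm [163.1141   7.6246  -0.5318] rotvec tool deg to level/yaw14.1 [-0.0287 -0.1482  0.0318]
```

Emit:
step_arm(
  steps=[
    [0,-0.1,0,35,7.6,0,0],
    [0,0,0,40,0,0,0],
    [0,0,0,40,0,0,0],
    [0,0,0,40,0,0,0],
    [0,0,0,15,0,0,0],
  ],
)

```text
clock: 6.92
tcp_pos: [0.4632, -0.3619, 0.1388]
orientation: [-0.086, -0.7, -0.089, 0.703]
force: [-0.5, -0.2, -2.7]
width: 0.0134
```

Emit:
step_arm(
  steps=[
    [0,0,0,14,0,0,0],
    [0,0,0,8,0,0,0],
    [0,0,0,0,0,0,0],
    [0,0,0,0,0,0,0],
  ],
)

```text
clock: 7.25
tcp_pos: [0.4662, -0.3647, 0.1225]
orientation: [0.087, 0.702, 0.087, -0.701]
force: [0.1, -0.6, -2.6]
width: 0.0139
```

```bash
python3 st.py ".466,-.3643,.1"; python3 - <<'E'
from h import *
c=calibration("wrist")
w=np.ascontiguousarray(grab_frame("wrist")[:,:,::-1]);cv2.imwrite("pics/wr4.png",w);np.save("wr4.npy",c,allow_pickle=True)
b=grab_frame("side")[:,:,::-1];cv2.imwrite("pics/side4.png",b)
a=grab_frame("scene")[:,:,::-1];cv2.imwrite("pics/scene4.png",a)
f=lambda i,x,y,w,h,k:cv2.resize(i[y:y+h,x:x+w],None,fx=k,fy=k,interpolation=cv2.INTER_CUBIC)
o=np.zeros((600,800,3),np.uint8)
o[:300,:400]=f(a,330,140,100,75,4);o[:400,400:]=f(b,250,290,100,100,4)
o[300:,:400]=f(w,180,80,200,150,2)
cv2.imwrite("pics/crop4.png",o)
E
```

```text
7.25 [ 0.4662 -0.3647  0.1225] [[ 0.0022  0.2442 -0.9697]
 [-0.0008 -0.9697 -0.2442]
 [-1.      0.0013 -0.0019]] 0.01385501531075858 [ 0.1077 -0.6477 -2.5894]
to go, tool mm [22.5117 -0.476   0.0993] rotvec tool deg to level/yaw14.1 [ 0.0356 -0.1087 -0.0744]
```

View pics/crop4.png

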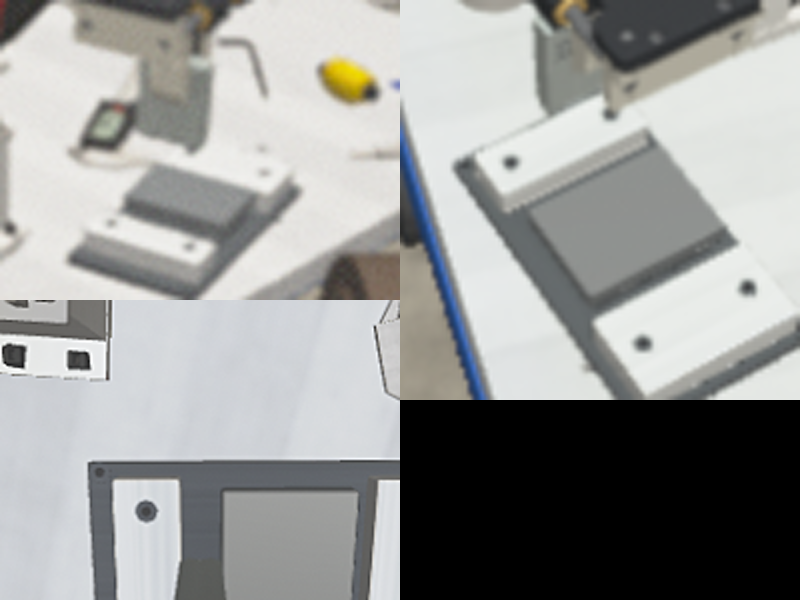

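```bash
python3 - <<'E'
from h import *
np.set_printoptions(precision=4,suppress=True,linewidth=200)
c=np.load("wr4.npy",allow_pickle=True).item()
w=cv2.imread("pics/wr4.png");g=cv2.cvtColor(w,cv2.COLOR_BGR2GRAY)
for r in (185,200,211,216,225,235,245): print(r,g[r,258:300])
cv2.imwrite("pics/crop5.png",cv2.resize(w[150:300,200:350],(600,600),interpolation=cv2.INTER_CUBIC))
# predicted features: spacer upright centre 2.5mm ahead, bottom z=TCP-.034
t=np.array([.4662,-.3647,.1225]);y=np.radians(14.1);ex=np.array([np.cos(y),np.sin(y),0]);ey=np.array([-np.sin(y),np.cos(y),0])
for n,h,z in(("top",.007,.03),("bevel",.007,-.028),("foot",.004,-.034)):
    print(n,proj(c,[t+ex*.0275+ey*h+[0,0,z],t+ex*.0275-ey*h+[0,0,z]]))
N=np.array([.478,-.4015,0])
for a in(.03,.0,): print("gap edges rail,tile at x",a,proj(c,[N+ex*a+ey*.048+[0,0,.026],N+ex*a+ey*.03+[0,0,.032]]))
E
```

```text
185 [120 195 223 218 214 212 213 216 217 221 227 198 129  91  95  98  97  97  96  97  96  96  96  95  96  96  96  96  96  96  98  97  79 101 145 159 157 157 156 156 155 156]
200 [213 216 218 217 213 210 211 213 216 218 222 227 161  87  93  96  95  95  95  95  95  94  95  95  95  94  94  94  95  95  95  90  76 104 146 155 153 154 152 153 153 153]
211 [212 215 218 218 213 209 210 212 214 218 228 181 101  84  91  91  92  91  91  92  94  92  92  91  91  92  92  92  91  93  93  94  88 107 145 154 151 152 150 151 151 150]
216 [212 216 218 218 213 210 209 211 216 224 202 128  81  90  92  91  92  91  93  93  92  93  93  93  91  91  93  92  92  92  91  90  90 110 143 153 150 150 150 149 150 149]
225 [212 215 218 218 215 210 208 212 225 171  90  85  89  90  91  91  90  91  92  91  92  91  92  90  91  89  89  89  90  91  90  90  89  87 113 143 150 148 148 148 148 148]
235 [214 216 217 218 215 211 213 199 130  78  88  89  90  90  90  90  92  91  91  91  91  91  90  90  90  89  90  89  89  89  90  89  90  87  87 106 138 148 146 146 145 145]
245 [154 213 224 219 218 213 216 174 153 178 183 180 180 180 179 178 177 176 177 177 177 177 178 178 178 176 176 176 178 179 179 179 178 177 177 184 147 131 144 143 144 143]
top [[265.5715 240.4764]
 [295.1857 240.4711]]
bevel [[269.639  209.7625]
 [290.6994 209.761 ]]
foot [[274.3118 207.5682]
 [285.9971 207.5675]]
gap edges rail,tile at x 0.03 [[269.41   185.0154]
 [289.9211 186.1769]]
gap edges rail,tile at x 0.0 [[269.7274 217.5043]
 [289.6016 219.3507]]
```

View pics/crop5.png

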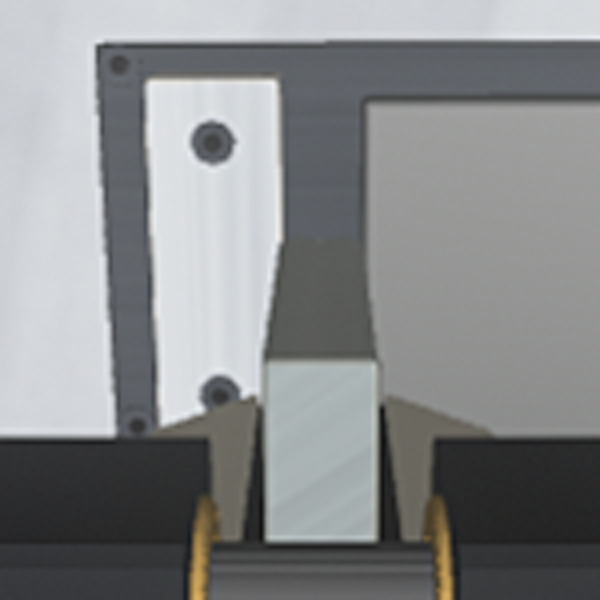

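The wrist crop shows the spacer centred at column ~279.8 and the gap centre at ~280.6. So I shift it ~0.8 mm along tool +y and descend.

Emit:
step_arm(
  steps=[
    [0,0,0,15,0.8,0,0],
    [0,0,0,20,0,0,0],
    [0,0,0,12,0,0,0],
    [0,0,0,5,0,0,0],
    [0,0,0,0,0,0,0],
  ],
)

```text
clock: 7.82
tcp_pos: [0.4654, -0.366, 0.0692]
orientation: [0.087, 0.702, 0.087, -0.702]
force: [-0.3, 0.9, -2.0]
width: 0.0137
```

```bash
python3 st.py ".4662,-.3655,.042"
```

```text
7.8167 [ 0.4654 -0.366   0.0692] [[ 0.0004  0.243  -0.97  ]
 [ 0.0001 -0.97   -0.243 ]
 [-1.      0.     -0.0004]] 0.013697158306669191 [-0.262   0.9185 -2.0185]
to go, tool mm [27.1717 -0.2864 -0.8452] rotvec tool deg to level/yaw14.1 [-0.0361 -0.0214 -0.0022]
```

Emit:
step_arm(
  steps=[
    [0,0,0,6,-0.2,0,0],
    [0,0,0,6,0,0,0],
    [0,0,0,5,0,0,0],
    [0,0,0,0,0,0,0],
  ],
)

```text
clock: 8.15
tcp_pos: [0.4655, -0.3659, 0.0521]
orientation: [0.087, 0.702, 0.086, -0.702]
force: [-0.3, -0.4, -3.3]
width: 0.0139
```

Emit:
step_arm(
  steps=[
    [0,0,0,4,0,0,0],
    [0,0,0,3,0,0,0],
    [0,0,0,1.5,0,0,0],
    [0,0,0,0,0,0,0],
  ],
)

```text
clock: 8.48
tcp_pos: [0.4658, -0.366, 0.0441]
orientation: [0.087, 0.702, 0.086, -0.701]
force: [-0.1, 0.5, -2.1]
width: 0.0137
```

```bash
python3 st.py ".4662,-.3655,.042"
```

```text
8.4833 [ 0.4658 -0.366   0.0441] [[ 0.0013  0.2431 -0.97  ]
 [-0.0007 -0.97   -0.2431]
 [-1.      0.001  -0.0011]] 0.01366239590928724 [-0.0688  0.5287 -2.1369]
to go, tool mm [ 2.0674 -0.4262 -0.5474] rotvec tool deg to level/yaw14.1 [-0.031  -0.0632 -0.0557]
```

Emit:
step_arm(
  steps=[
    [0,0,0,1,0,0,0],
    [0,0,0,1,0,0,0],
    [0,0,0,0.7,0,0,0],
    [0,0,0,0,0,0,0],
    [0,0,0,0,0,0,0],
  ],
)

```text
clock: 8.9
tcp_pos: [0.466, -0.3663, 0.0421]
orientation: [0.087, 0.702, 0.086, -0.701]
force: [-1.7, 0.6, 1.3]
width: 0.014
```

```bash
python3 st.py ".4662,-.3655,.042"
```

```text
8.9 [ 0.466  -0.3663  0.0421] [[ 0.002   0.2429 -0.97  ]
 [-0.0013 -0.97   -0.243 ]
 [-1.      0.0017 -0.0017]] 0.013984115575764355 [-1.7496  0.5873  1.338 ]
to go, tool mm [ 0.1139 -0.715  -0.3365] rotvec tool deg to level/yaw14.1 [-0.0393 -0.0959 -0.0987]
```

The force changed sign at TCP z 0.0421, where the spacer should be on the floor. Release and go straight up.

Emit:
step_arm(
  steps=[
    [0,0,0,0,0,0,0.2],
    [0,0,0,0,0,0,0.4],
    [0,0,0,0,0,0,0.4],
    [0,0,0,0,0,0,0.4],
    [0,0,0,0,0,0,0.4],
  ],
)

```text
clock: 9.32
tcp_pos: [0.466, -0.3662, 0.0417]
orientation: [0.087, 0.702, 0.086, -0.701]
force: [0.6, 0.4, 0.2]
width: 0.0356
```

Emit:
step_arm(
  steps=[
    [0,0,0,-10,0,0,0.4],
    [0,0,0,-20,0,0,0.4],
    [0,0,0,-35,0,0,0.4],
    [0,0,0,-35,0,0,0.4],
    [0,0,0,0,0,0,0.4],
  ],
)

```text
clock: 9.73
tcp_pos: [0.4693, -0.3679, 0.1492]
orientation: [0.089, 0.705, 0.084, -0.698]
force: [2.6, -0.6, 0.7]
width: 0.0366
```

```bash
python3 st.py ".4662,-.3655,.042"; python3 - <<'E'
from h import *
c=calibration("wrist")
w=np.ascontiguousarray(grab_frame("wrist")[:,:,::-1]);cv2.imwrite("pics/wr6.png",w);np.save("wr6.npy",c,allow_pickle=True)
b=grab_frame("side")[:,:,::-1];a=grab_frame("scene")[:,:,::-1]
cv2.imwrite("pics/side6.png",b);cv2.imwrite("pics/scene6.png",a)
f=lambda i,x,y,w,h,k:cv2.resize(i[y:y+h,x:x+w],None,fx=k,fy=k,interpolation=cv2.INTER_CUBIC)
o=np.zeros((600,800,3),np.uint8)
o[:300,:400]=f(a,330,140,100,75,4);o[:400,400:]=f(b,250,290,100,100,4)
o[300:,:400]=f(w,180,80,200,150,2)
cv2.imwrite("pics/crop6.png",o)
E
```

```text
9.7333 [ 0.4693 -0.3679  0.1492] [[ 0.0105  0.243  -0.97  ]
 [-0.0067 -0.97   -0.2431]
 [-0.9999  0.0091 -0.0086]] 0.03660395710696707 [ 2.6246 -0.6157  0.7456]
to go, tool mm [107.1245  -4.0483   3.3287] rotvec tool deg to level/yaw14.1 [-0.0329 -0.4905 -0.5197]
```

View pics/crop6.png

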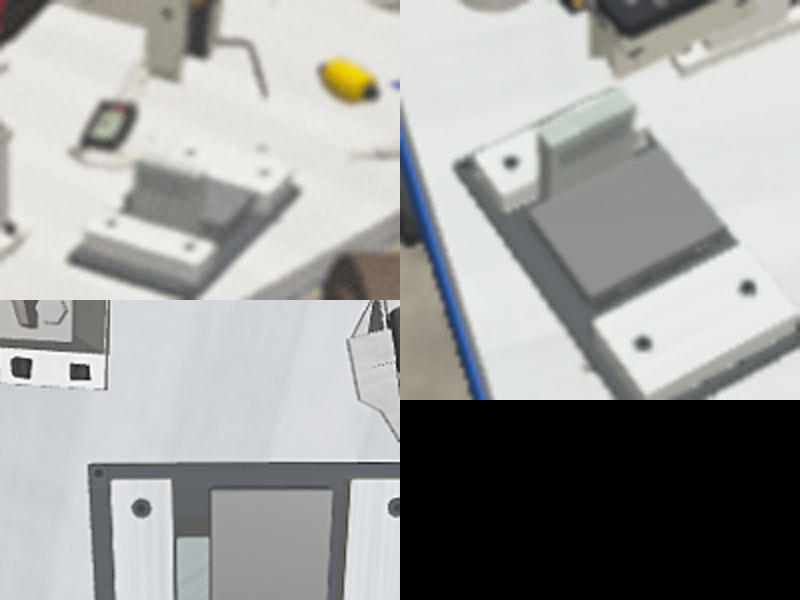

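Both views show the spacer upright in the slim-rail gap and clear of the tile; the tile is still up. Next I move over the tile centre with the jaws shut.

Emit:
step_arm(
  steps=[
    [0,0,0,0,18,0,0],
    [0,0,0,0,17.6,0,0],
    [0,0,0,20,0,0,0],
    [0,0,0,20,0,0,0],
    [0,0,0,0,0,0,0],
  ],
)

```text
clock: 10.3
tcp_pos: [0.4716, -0.399, 0.0969]
orientation: [-0.085, -0.7, -0.088, 0.703]
force: [-1.0, 1.4, -0.5]
width: 0.0076
```

Emit:
step_arm(
  steps=[
    [0,0,0,0,0,0,0],
    [0,0,0,0,0,0,0],
    [0,0,0,0,0,0,0],
  ],
)

```text
clock: 10.55
tcp_pos: [0.4751, -0.4007, 0.1027]
orientation: [0.087, 0.703, 0.086, -0.701]
force: [0.1, -0.8, 0.0]
width: 0.0002
```

```bash
python3 st.py ".478,-.402,.036"; python3 - <<'E'
from h import *
np.set_printoptions(precision=4,suppress=True)
c=np.load("wr6.npy",allow_pickle=True).item();D=calibration("side");S=calibration("scene")
y=np.radians(14.1);ex=np.array([np.cos(y),np.sin(y),0]);ey=np.array([-np.sin(y),np.cos(y),0]);N=np.array([.478,-.4015,0])
ce=N+ey*.039
P=[ce+ex*a+ey*b+[0,0,.072] for a,b in((-.025,-.007),(.025,-.007),(.025,.007),(-.025,.007))]
print("pred top corners: side crop",((proj(D,P)+.4-[250,290])*4+[400,0]).round(0).tolist(),"scene crop",((proj(S,P)+.4-[330,140])*4).round(0).tolist(),"wrist crop",((proj(c,P)+.25-[180,80])*2+[0,300]).round(0).tolist())
E
```

```text
10.55 [ 0.4751 -0.4007  0.1027] [[ 0.0027  0.2433 -0.9699]
 [-0.0016 -0.9699 -0.2433]
 [-1.      0.0022 -0.0023]] 0.00017057609438079016 [ 0.0535 -0.7824  0.0397]
to go, tool mm [66.7396  1.8029 -2.3912] rotvec tool deg to level/yaw14.1 [-0.0173 -0.1307 -0.1263]
pred top corners: side crop [[549.0, 142.0], [636.0, 101.0], [621.0, 82.0], [535.0, 123.0]] scene crop [[206.0, 169.0], [141.0, 150.0], [132.0, 158.0], [197.0, 177.0]] wrist crop [[205.0, 648.0], [206.0, 537.0], [172.0, 537.0], [174.0, 649.0]]
```

The predicted corners for a fully seated spacer match the pictures: wrist row 537 exactly, side within about 1 px. Now I approach and press the tile.

Emit:
step_arm(
  steps=[
    [0,0,0,15,1.5,-2.4,0],
    [0,0,0,20,0,0,0],
    [0,0,0,18,0,0,0],
    [0,0,0,10,0,0,0],
    [0,0,0,0,0,0,0],
  ],
)

```text
clock: 10.97
tcp_pos: [0.4764, -0.4009, 0.0374]
orientation: [-0.086, -0.702, -0.087, 0.702]
force: [-0.3, -0.5, 0.6]
width: 0.0003
```

Emit:
step_arm(
  steps=[
    [0,0,0,1,0,0,0],
    [0,0,0,1,0,0,0],
    [0,0,0,1,0,0,0],
    [0,0,0,1,0,0,0],
    [0,0,0,0,0,0,0],
  ],
)

```text
clock: 11.38
tcp_pos: [0.4775, -0.4018, 0.0353]
orientation: [0.087, 0.703, 0.086, -0.701]
force: [-0.1, -0.7, -1.1]
width: 0.0002
```

```bash
python3 st.py ".478,-.402,.026"
```

```text
11.3833 [ 0.4775 -0.4018  0.0353] [[ 0.0024  0.243  -0.97  ]
 [-0.0015 -0.97   -0.243 ]
 [-1.      0.002  -0.002 ]] 0.00020241103195191455 [-0.076  -0.7113 -1.107 ]
to go, tool mm [ 9.2522  0.3295 -0.3675] rotvec tool deg to level/yaw14.1 [-0.0385 -0.1118 -0.114 ]
```

Emit:
step_arm(
  steps=[
    [0,0,0,1.5,0,0,0],
    [0,0,0,1.5,0,0,0],
    [0,0,0,1.5,0,0,0],
    [0,0,0,1.5,0,0,0],
    [0,0,0,0,0,0,0],
  ],
)

```text
clock: 11.8
tcp_pos: [0.4775, -0.4017, 0.0288]
orientation: [0.087, 0.702, 0.086, -0.701]
force: [-1.2, 0.3, 5.1]
width: 0.0004
```

Emit:
step_arm(
  steps=[
    [0,0,0,1.5,0,0,0],
    [0,0,0,1,0,0,0],
    [0,0,0,0.5,0,0,0],
    [0,0,0,0,0,0,0],
    [0,0,0,0,0,0,0],
  ],
)

```text
clock: 12.22
tcp_pos: [0.4775, -0.4018, 0.0264]
orientation: [0.087, 0.703, 0.086, -0.701]
force: [-1.6, 0.9, 8.1]
width: 0.0004
```

```bash
python3 st.py ".478,-.402,.026"
```

```text
12.2167 [ 0.4775 -0.4018  0.0264] [[ 0.0022  0.2429 -0.97  ]
 [-0.0014 -0.97   -0.2429]
 [-1.      0.0019 -0.0018]] 0.0003677883597528702 [-1.5667  0.9214  8.1223]
to go, tool mm [ 0.3947  0.2981 -0.4062] rotvec tool deg to level/yaw14.1 [-0.0414 -0.1029 -0.1112]
```

Emit:
step_arm(
  steps=[
    [0,0,0,0.5,0,0,0],
    [0,0,0,0.5,0,0,0],
    [0,0,0,0.5,0,0,0],
    [0,0,0,0,0,0,0],
    [0,0,0,0,0,0,0],
  ],
)

```text
clock: 12.63
tcp_pos: [0.4776, -0.4018, 0.0262]
orientation: [0.087, 0.703, 0.086, -0.701]
force: [-6.4, 3.7, 21.3]
width: 0.0004
```

It's at the hard stop: 21 N with no further travel. I'll hold for a moment and take a final look.

Emit:
step_arm(
  steps=[
    [0,0,0,0,0,0,0],
    [0,0,0,0,0,0,0],
    [0,0,0,0,0,0,0],
    [0,0,0,0,0,0,0],
  ],
)

```text
clock: 12.97
tcp_pos: [0.4776, -0.4018, 0.0262]
orientation: [0.087, 0.703, 0.086, -0.701]
force: [-4.9, 3.5, 21.9]
width: 0.0003
```

```bash
python3 st.py ".478,-.402,.026"; python3 - <<'E'
from h import *
w=np.ascontiguousarray(grab_frame("wrist")[:,:,::-1])
b=grab_frame("side")[:,:,::-1];a=grab_frame("scene")[:,:,::-1]
f=lambda i,x,y,w,h,k:cv2.resize(i[y:y+h,x:x+w],None,fx=k,fy=k,interpolation=cv2.INTER_CUBIC)
o=np.zeros((600,800,3),np.uint8)
o[:300,:400]=f(a,310,140,100,75,4);o[:400,400:]=f(b,240,250,133,133,3)[:,:399].repeat(1,0) if 0 else f(b,240,250,100,100,4)
o[300:,:400]=cv2.resize(w,(400,300),interpolation=cv2.INTER_AREA)
cv2.imwrite("pics/crop7.png",o)
E
```

```text
12.9667 [ 0.4776 -0.4018  0.0262] [[ 0.0023  0.2429 -0.9701]
 [-0.0019 -0.9701 -0.2429]
 [-1.      0.0024 -0.0018]] 0.00028692298919328544 [-4.9367  3.489  21.9229]
to go, tool mm [ 0.1592  0.3137 -0.3692] rotvec tool deg to level/yaw14.1 [-0.0437 -0.1042 -0.1378]
```

View pics/crop7.png

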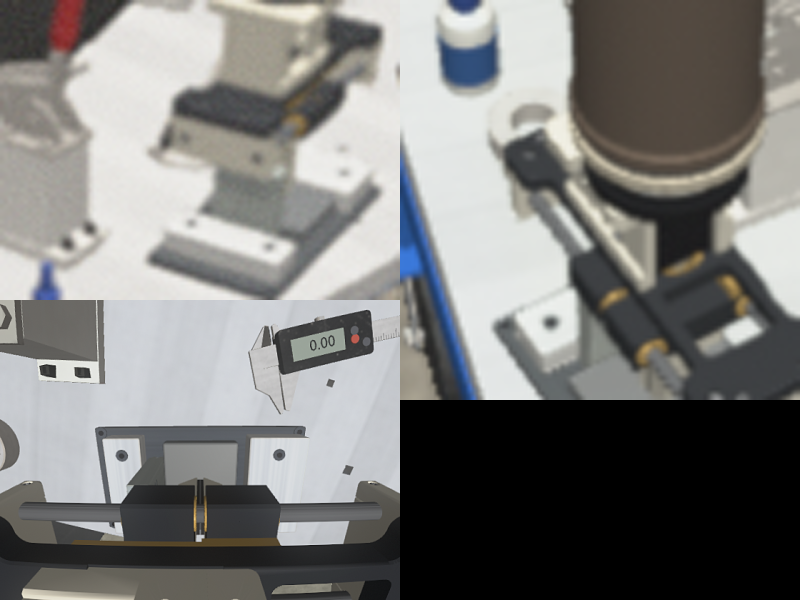

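```bash
python3 -c "
from workcell import *
print(job_done())"
```

```text
the job is handed in; nothing more can be done
None
```

I stood the steel spacer upright in the 18 mm gap beside the slim rail and let go of it. I then pressed the tile down with the closed fingers and handed the job in while still holding it, at about 13 s on the robot's clock.

**Spacer:** It met the gap floor at TCP z = 42.1 mm, against 42.0 mm expected. After release, its top corners matched a fully seated, midway spacer: exact in the wrist picture and within about 1 px in the side picture. I did not repeat this check in full once the gripper was over the nest.

**Tile:** It reached the hard stop with the TCP at 26.2 mm, against 26 mm for flush. The push was steady at about 22 N with no further travel. A sideways force of about 6 N went with it. I took that for friction, because it acts in the opposite direction to what touching the spacer would cause.

**Bystanders:** I never moved near the bottle or the ring while low, and in the last side picture both were still standing where expected. I did not re-measure their positions.

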